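# Hold the mixer wheel heavy side down

## Task

The wheel of the small tube mixer on the worktop has a weight hidden inside, so one side is heavy, but it looks the same all round and its stiff spindle keeps it wherever it is left. Turn the wheel by its pegs and feel which side is heavy, then bring the heavy side straight down and finish while still gripping one of the pegs and holding the wheel there. Do not disturb the things standing around the mixer.

Things in the scene. Friction and masses are not known exactly. Their poses are not given: they have to be found in the camera images.
- wheel_centre (a point): Centre of the mixer's upright grey wheel, 130 mm across and 16 mm thick (8 mm before and behind), on the spindle 115 mm above the worktop. Axes belong to the fixed stand and do not turn: x along the spindle, from the front face (towards the robot) to the back, y left, z up. A white hub cap (radius 16 mm) stands 5 mm proud of the front face.
- wheel (a joint): Angle of the wheel, rad, near 0 at the start, limits -12 and 12; growing turns its top to the right (-y of wheel_centre). Its zero says nothing of the heavy side. Spindle friction of about 0.30 N m, the same both ways, holds it anywhere; the hidden weight adds or takes at most 0.21 to 0.27 N m, most with the heavy side level with the spindle, none with it straight above or below.
- peg_0 (a point): Middle of one of four alike round metal pegs, 10 mm thick, that stand 34 mm out of the front face (to -x of wheel_centre), at 50 mm from the spindle axis and 90 degrees apart; straight above the axis when the wheel reads 0. This point is 25 mm in front of wheel_centre; it moves with the wheel. From above, fingers can straddle or pinch a peg in the wheel's upper half, closing along y.
- housing_top (a point): Centre of the top of the white drive housing behind the wheel, fixed, 80 mm from wheel_centre along +x and 22 mm higher; the housing is 50 mm deep (x) and 70 mm wide (y).

How it is judged:
On the way:
1. the wheel, with the fingers on it, has been turned about 15 degrees or more from where it stood (contact force between the fingers and wheel above 1 N and (value of joint wheel above 0.35 rad or value of joint wheel below -0.35 rad)), for 0.1 s.
At the end, for the whole second after the job is handed in: The wheel's heavy side is within 25 degrees of straight down, the wheel is at rest and the fingers are still gripping it or a peg of it (more than 2 N) (angle between hidden_weight's own z axis and vertical below 0.436 rad and contact force between the fingers and wheel above 2 N and velocity of joint wheel between -0.1 and 0.1 rad/s); the arm keeps its last pose, push and grip.
It fails at once if a thing standing near the mixer is pushed more than 30 mm (distance of any of marker_black, reagent_d, timer, tan_vial, cassette_a, petri_dish, sample_cup_1 from where it was at the start of the episode above 0.03 m).
It also fails if it takes over 72 s, if anything falls off the work surface, if the arm or the gripper's body presses on something with over 40 N, if the wrist force passes 120 N, or if a joint passes its speed limit or range.

## Robot

A 6-joint arm with a two-finger parallel gripper is mounted at the origin on a cart in front of the work surface, level with it; the furniture and walls round the work are solid. World frame = base frame: x ahead of the robot, y to its left, z up, the work surface at z = 0. Lengths are in m, angles in rad, forces in N, time in s.
With the tool pointing down it reaches from about 0.35 to 0.775 m from the base axis. Payload 5.5 kg.
Tool frame: the origin (TCP) lies at the very end of the fingers, on their centre line; the grasp point (between the pads) lies 19 mm behind it; z points along the fingers, y is the direction in which the jaws open and shut (so a half turn about z gives the same grasp; the last joint's range is limited). The gripper opens to 85 mm and grips with 20 to 120 N. Pads are 22 mm wide; open, the fingers measure 114 mm over their backs; the gripper's body (76 mm by 85 mm) begins 54 mm behind the grasp point. The pads swing forward as they close: fully open they stand 13 mm farther back than shut.
Start: joints at [1.075, 0.313, 0.046, 1.304, 0, 1.431], TCP at [0.2, 0.539, 0.231] pointing down, gripper open.
Joint ranges: [-2.76, 2.76], [-0.86, 1.69], [-1.03, 1.26], [-2.2, 2.34], [-1.47, 1.5], [-3.14, 3.14]. Speed limits (rad/s): [2.57, 2.57, 3.14, 3.14, 3.14, 3.14].

## Interface

Orientations are given as a unit quaternion [w, x, y, z].
In Python, from workcell import env gives the robot as it stands. The module is installed in compiled form; this text tells all that it offers.
- The arm moves only by the shell command python3 -m pendant 'ROWS' [FORCE]. ROWS is JSON, a list of rows, each an object with "fingers": the finger opening in mm, from 0 to 85.4; "delta_pos": the shift along the tool's x, y, z in mm, a list of three; "angular": the turn, a rotation vector about the tool's x, y, z in rad, a list of three. In form: [{"fingers": fingers, "delta_pos": [x, y, z], "angular": [ax, ay, az]}, ...]. A call has 1 to 12 rows; each row shifts and turns the commanded pose from where the row before left it, along the tool's axes as they then stand; what a row does not reach is not made up. A row lasts 1/10 s, in which the tool goes at most 50 mm and 8.59 degrees, less where a joint would pass 70% of its speed; a pose out of reach is approached as far as the arm can. A call is refused whole if a number of a shift passes 50 or a number of a turn 0.15, either way. A call with a gripper value outside its range is refused whole. The fingers move at their own pace and stop on an object; FORCE is the grip in N (left out, the last holds). Time passes only in rows, so rows that do not move let the fingers close. It gives the time, the measured TCP pose, the force and the opening at its end, in the units of the state.
- env.get_state(): the state, without advancing time (a new reading comes with each control period).
- env.read_camera(name): name is "scene" or "top" or "wrist"; returns the picture (480x640x3 uint8, blue, green, red); there is no depth.
- env.camera_params(name): a dict with "fx", "fy", "cx", "cy" (pixels), "k1" (the pictures are not rectified: a ray, as slopes to the right and down, at radius r is drawn at 1 + k1 r^2 times it, then the intrinsics apply), "view" (4x4, takes a point from world to camera coordinates). Camera axes: x right, y up, looking along -z (the intrinsics and any distortion apply to the point x, -y, -z); pixel columns grow to the right and rows downward; lengths in m; the calibration is good to about 2 mm. A picture is of the moment at which its call begins: read the wrist's pose just before it. camera_params takes no time and is no camera call; for the wrist camera it gives the pose at the moment of the call.
- env.hand_in(): hands the job in, once; it reports no verdict.
The state is a dict: "clock": time; "joint_pos": joint angles; "qvel": joint speeds; "tau": joint torques, N m; "tcp_pos": TCP position; "orientation": TCP orientation; "wrist_force": force on the tool from outside, world axes, zero at the start; "ft_torque": the same for the moment, N m; "finger_gap": finger opening in m.
Only numpy, scipy, OpenCV 4.12 (cv2) and the standard library are available. Lean on these libraries where they do the work, as an engineer would, in place of code of your own. Each camera call takes 0.05 s, during which the arm holds its last target. There are 200 camera calls.

## Working session

There is one attempt and no reset: what is moved stays moved. The work goes in short steps, Python scripts to look and compute and a shell command to move; the robot and the scene stay as the last step left them, time stands still between calls to the robot, and variables do not carry over. Pictures are saved under pics/ and viewed, about 8 in all and at most 12, crops included, and the job is handed in when it is done.

```bash
mkdir -p pics
python3 - <<'E'
from workcell import env
import cv2,numpy as np
s=env.get_state();print({k:np.round(v,3).tolist() for k,v in s.items()})
a=env.read_camera("scene");b=env.read_camera("top")
cv2.imwrite("pics/scene.png",a);cv2.imwrite("pics/top.png",b)
for n in("scene","top","wrist"):
  p=env.camera_params(n);print(n,{k:np.round(v,4).tolist() for k,v in p.items()})
E
```

```text
{'clock': 0.0, 'joint_pos': [1.075, 0.314, 0.045, 1.304, 0.0, 1.431], 'qvel': [-0.001, -0.001, -0.0, 0.001, 0.002, 0.0], 'tau': [0.0, -48.062, 29.854, 0.019, -0.0, -0.0], 'tcp_pos': [0.2, 0.539, 0.23], 'orientation': [-0.0, 0.177, 0.984, -0.001], 'wrist_force': [-0.754, -1.006, 0.129], 'ft_torque': [-0.053, 0.016, 0.009], 'finger_gap': 0.086}
scene {'fx': 480.5064, 'fy': 480.5064, 'cx': 311.5824, 'cy': 237.862, 'k1': -0.0454, 'view': [[-0.7382, -0.6743, 0.0217, 0.3293], [0.3551, -0.361, 0.8623, -0.3706], [-0.5736, 0.6442, 0.5059, -0.6026], [0.0, 0.0, 0.0, 1.0]]}
top {'fx': 594.7915, 'fy': 594.7915, 'cx': 312.0327, 'cy': 245.7553, 'k1': -0.0932, 'view': [[-0.0058, -0.9993, -0.0357, -0.0288], [0.9901, -0.0108, 0.1401, -0.5439], [-0.1404, -0.0345, 0.9895, -0.968], [0.0, 0.0, 0.0, 1.0]]}
wrist {'fx': 383.5916, 'fy': 383.5916, 'cx': 316.5211, 'cy': 233.4995, 'k1': -0.0763, 'view': [[0.3484, 0.9373, -0.0007, -0.575], [-0.9019, 0.3351, -0.2725, 0.0349], [-0.2552, 0.0955, 0.9622, -0.3787], [0.0, 0.0, 0.0, 1.0]]}
```

View pics/scene.png

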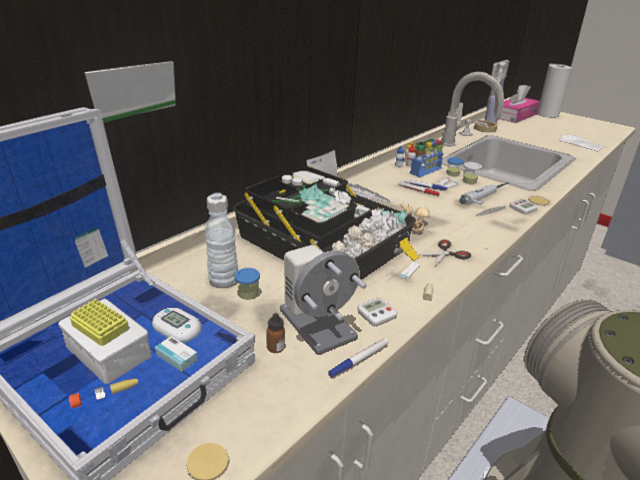

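View pics/top.png

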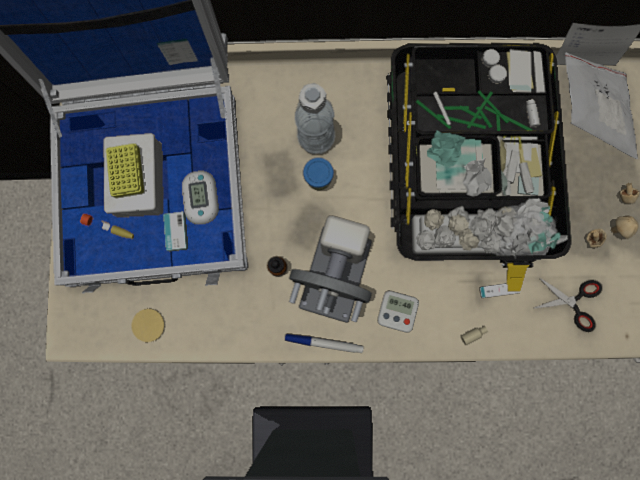

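The scene view shows the wheel hub near (331,287) with the pegs around it. The top view has the wheel at about (333,282) and the housing top at (346,235). I'll zoom in on both.

```bash
cat > h.py <<'E'
import numpy as np,cv2
def ray(p,u,v):
    K=np.array([[p['fx'],0,p['cx']],[0,p['fy'],p['cy']],[0,0,1]])
    d=np.array([(u-p['cx'])/p['fx'],(v-p['cy'])/p['fy']]); s=d.copy()
    for _ in range(20): s=d/(1+p['k1']*(s@s))
    V=np.array(p['view']);R=V[:3,:3];o=-R.T@V[:3,3]
    r=R.T@np.array([s[0],-s[1],-1]);return o,r/np.linalg.norm(r)
def onz(p,u,v,z):
    o,r=ray(p,u,v);return o+r*(z-o[2])/r[2]
def proj(p,X):
    V=np.array(p['view']);c=V[:3,:3]@X+V[:3,3];s=np.array([c[0],-c[1]])/-c[2]
    s=s*(1+p['k1']*(s@s));return s[0]*p['fx']+p['cx'],s[1]*p['fy']+p['cy']
E
python3 - <<'E'
import cv2,numpy as np
from h import *
from workcell import env
a=cv2.imread("pics/scene.png")[235:360,270:400];b=cv2.imread("pics/top.png")[205:330,270:400]
c=np.hstack([cv2.resize(x,None,fx=3,fy=3,interpolation=cv2.INTER_CUBIC) for x in(a,b)])
cv2.imwrite("pics/z.png",c)
p=env.camera_params("top");q=env.camera_params("scene")
print(onz(q,331,287,.115),onz(p,346,235,.137))
E
```

```text
[ 0.45860879 -0.06072073  0.115     ] [ 0.54558839 -0.08865272  0.137     ]
```

View pics/z.png

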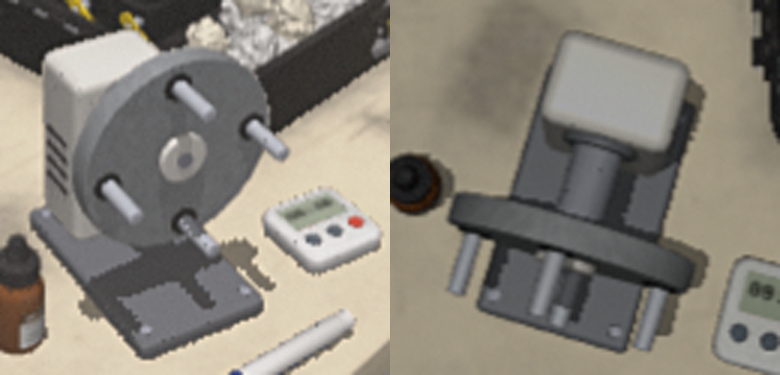

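Run:
```python
from h import *
from workcell import env
p=env.camera_params("top");q=env.camera_params("scene")
L=onz(p,292.3,301.7,.115);R=onz(p,355,321,.115);T=onz(p,320,308.5,.165);H=onz(p,346,235,.137);hub=onz(q,331.3,287.7,.115)
for n in "L R T H hub".split(): print(n,eval(n).round(4))
d=L-R;print("sep",np.linalg.norm(d),"yaw from pegs",np.degrees(np.arctan2(-d[0],d[1])))
for yaw in(-12,-14,-16,-18):
  y=np.radians(yaw);a=np.array([np.cos(y),np.sin(y),0])
  print(yaw,(H-.08*a)[:2],(hub+.013*a)[:2],((L+R)/2+.042*a)[:2],(T+.042*a)[:2])
# obstacle positions
for n,u,v in(("bottle_brown",277,266),("timer",398,311),("pen",323,343),("bluecup",318,173)): print(n,onz(p,u,v,.03).round(3))
```

```text
L [ 0.4459 -0.005   0.115 ]
R [ 0.4156 -0.1012  0.115 ]
T [ 0.4334 -0.0488  0.165 ]
H [ 0.5456 -0.0887  0.137 ]
hub [ 0.4569 -0.0595  0.115 ]
sep 0.10077632100969167 yaw from pegs -17.478442701495233
-12 [ 0.46733658 -0.07201979] [ 0.46959741 -0.06220982] [ 0.47184806 -0.06183672] [ 0.47444837 -0.05753599]
-14 [ 0.46796473 -0.06929897] [ 0.46949534 -0.06265195] [ 0.47151828 -0.06326515] [ 0.47411859 -0.05896442]
-16 [ 0.46868745 -0.06660174] [ 0.46937789 -0.06309026] [ 0.47113885 -0.0646812 ] [ 0.47373916 -0.06038047]
-18 [ 0.46950387 -0.06393136] [ 0.46924523 -0.06352419] [ 0.47071023 -0.06608315] [ 0.47331054 -0.06178242]
bottle_brown [0.511 0.027 0.03 ]
timer [ 0.433 -0.176  0.03 ]
pen [ 0.381 -0.05   0.03 ]
bluecup [ 0.672 -0.044  0.03 ]
```

Three independent estimates agree: wheel centre at about (0.470, -0.064) and yaw about -17°. The tool is already nearly aligned with that, so I'll move above the wheel front.

```bash
python3 -m pendant '[{"fingers":40,"delta_pos":[-20,-21,0],"angular":[0,0,0]},{"fingers":40,"delta_pos":[-31,-33.5,0],"angular":[0,0,0]},{"fingers":40,"delta_pos":[-31,-33.5,0],"angular":[0,0,0]},{"fingers":40,"delta_pos":[-31,-33.5,0],"angular":[0,0,0]},{"fingers":40,"delta_pos":[-31,-33.5,0],"angular":[0,0,0]},{"fingers":40,"delta_pos":[-31,-33.5,0],"angular":[0,0,0]},{"fingers":40,"delta_pos":[-31,-33.5,0],"angular":[0,0,0]},{"fingers":40,"delta_pos":[-31,-33.5,0],"angular":[0,0,0]},{"fingers":40,"delta_pos":[-31,-33.5,0],"angular":[0,0,0]},{"fingers":40,"delta_pos":[-31,-33.5,0],"angular":[0,0,0]},{"fingers":40,"delta_pos":[-31,-33.5,0],"angular":[0,0,0]},{"fingers":40,"delta_pos":[-31,-33.5,0],"angular":[0,0,0]}]' 40
cat > st.py <<'E'
# report tool pose relative to the wheel stand frame, and force in stand axes (front->back, left, up)
from workcell import env
import numpy as np
C=np.array([.470,-.064,.115]);y=np.radians(-17);W=np.array([[np.cos(y),np.sin(y),0],[-np.sin(y),np.cos(y),0],[0,0,1]])
s=env.get_state();q=s['orientation'];w,a,b,c=q
ty=np.array([2*(a*b-w*c),1-2*(a*a+c*c),2*(b*c+w*a)]);tz=np.array([2*(a*c+w*b),2*(b*c-w*a),1-2*(a*a+b*b)])
g=np.array(s['tcp_pos'])-.019*tz
print("t%.2f gap%.1f"%(s['clock'],s['finger_gap']*1e3),"grasp rel mm",(W@(g-C)*1e3).round(1),"F",(W@np.array(s['wrist_force'])).round(2),"M",(W@np.array(s['ft_torque'])).round(3),"ty",(W@ty).round(3),"tz",(W@tz).round(3))
E
python3 st.py
```

```text
clock: 1.3
tcp_pos: [0.4031, 0.0463, 0.2312]
orientation: [0.0, 0.177, 0.984, 0.0]
wrist_force: [1.9, -0.6, 0.0]
finger_gap: 0.0403
t1.30 gap40.3 grasp rel mm [-96.2  86.  135.2] F [2.   0.   0.02] M [ 0.045 -0.064 -0.076] ty [0.059 0.998 0.   ] tz [-0.  0. -1.]
```

```bash
python3 -m pendant '[{"fingers":40,"delta_pos":[0,0,0],"angular":[0,0,-0.059]},{"fingers":40,"delta_pos":[-23,-27,0],"angular":[0,0,0]},{"fingers":40,"delta_pos":[-23,-27,0],"angular":[0,0,0]},{"fingers":40,"delta_pos":[-22,-28,0],"angular":[0,0,0]},{"fingers":40,"delta_pos":[0,0,25],"angular":[0,0,0]},{"fingers":40,"delta_pos":[0,0,0],"angular":[0,0,0]},{"fingers":40,"delta_pos":[0,0,0],"angular":[0,0,0]}]'
python3 st.py
python3 - <<'E'
from workcell import env
import cv2,numpy as np
p=env.camera_params("wrist");w=env.read_camera("wrist");t=env.read_camera("top");s=env.read_camera("scene")
f=lambda a:cv2.resize(a,(400,400),interpolation=cv2.INTER_CUBIC)
cv2.imwrite("pics/a.png",np.hstack([cv2.resize(w,(440,330)),cv2.resize(t[215:335,270:390],(330,330),interpolation=cv2.INTER_CUBIC)]))
E
```

```text
clock: 2.0
tcp_pos: [0.4431, -0.0497, 0.2059]
orientation: [-0.001, 0.148, 0.989, 0.0]
wrist_force: [-1.5, 0.6, -0.4]
finger_gap: 0.0399
t2.00 gap39.9 grasp rel mm [-29.9   5.8 109.9] F [-1.57  0.15 -0.4 ] M [ 0.056 -0.037 -0.04 ] ty [0. 1. 0.] tz [-0.003  0.    -1.   ]
```

View pics/a.png

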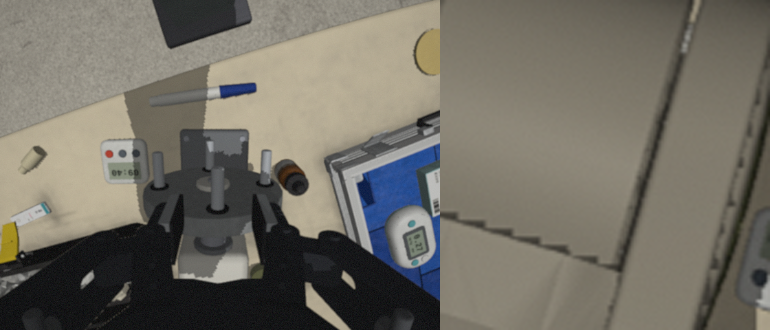

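The wrist view shows the top peg (tip at about (217,172) in the crop) centred between the fingers at about (175/258,195). The top view is blocked by the arm. Next I descend, straddle the peg and check the force noise.

```bash
python3 -m pendant '[{"fingers":40,"delta_pos":[-2,-1,20],"angular":[0,0,0]},{"fingers":40,"delta_pos":[0,0,20],"angular":[0,0,0]},{"fingers":40,"delta_pos":[0,0,20],"angular":[0,0,0]},{"fingers":14,"delta_pos":[0,0,0],"angular":[0,0,0]},{"fingers":14,"delta_pos":[0,0,0],"angular":[0,0,0]},{"fingers":14,"delta_pos":[0,0,0],"angular":[0,0,0]},{"fingers":14,"delta_pos":[0,0,0],"angular":[0,0,0]}]' >/dev/null; python3 st.py
python3 -m pendant '[{"fingers":14,"delta_pos":[0,0,0],"angular":[0,0,0]}]' >/dev/null; python3 st.py
python3 -m pendant '[{"fingers":14,"delta_pos":[0,0,0],"angular":[0,0,0]}]' >/dev/null; python3 st.py
python3 -m pendant '[{"fingers":14,"delta_pos":[0,0,0],"angular":[0,0,0]}]' >/dev/null; python3 st.py
```

```text
t2.85 gap13.8 grasp rel mm [-26.    4.8  51.6] F [ 0.87 -0.42  0.  ] M [-0.026 -0.009 -0.033] ty [-0.  1.  0.] tz [ 0.002  0.    -1.   ]
t2.95 gap14.2 grasp rel mm [-26.3   4.7  51.2] F [-0.53 -0.16 -0.52] M [ 0.026 -0.001 -0.013] ty [-0.  1.  0.] tz [ 0.002  0.    -1.   ]
t3.05 gap13.6 grasp rel mm [-26.5   4.7  50.8] F [0.34 0.29 0.39] M [-0.044  0.027 -0.028] ty [0. 1. 0.] tz [ 0.001  0.    -1.   ]
t3.15 gap13.8 grasp rel mm [-26.7   4.7  50.5] F [0.68 0.57 0.68] M [-0.021 -0.021 -0.048] ty [0. 1. 0.] tz [ 0.  0. -1.]
```

Noise is about 0.5 N and the peg sits free between the fingers. I'll sweep right first, reading the force every 5°.

```bash
P="python3 -m pendant"; exec 3>&1
python3 -m pendant '[{"fingers":14,"delta_pos":[0,-3.3,0],"angular":[0,0,0]},{"fingers":14,"delta_pos":[0,-3.3,0],"angular":[0,0,0]}]' >/dev/null; python3 st.py
python3 -m pendant '[{"fingers":14,"delta_pos":[0,-2.2,0.1],"angular":[0,0,0]},{"fingers":14,"delta_pos":[0,-2.2,0.1],"angular":[0,0,0]}]' >/dev/null; python3 st.py
python3 -m pendant '[{"fingers":14,"delta_pos":[0,-2.1,0.3],"angular":[0,0,0]},{"fingers":14,"delta_pos":[0,-2.2,0.3],"angular":[0,0,0]}]' >/dev/null; python3 st.py
python3 -m pendant '[{"fingers":14,"delta_pos":[0,-2.1,0.4],"angular":[0,0,0]},{"fingers":14,"delta_pos":[0,-2.1,0.5],"angular":[0,0,0]}]' >/dev/null; python3 st.py
python3 -m pendant '[{"fingers":14,"delta_pos":[0,-2.1,0.6],"angular":[0,0,0]},{"fingers":14,"delta_pos":[0,-2.1,0.7],"angular":[0,0,0]}]' >/dev/null; python3 st.py
python3 -m pendant '[{"fingers":14,"delta_pos":[0,-2,0.8],"angular":[0,0,0]},{"fingers":14,"delta_pos":[0,-2,0.9],"angular":[0,0,0]}]' >/dev/null; python3 st.py
python3 -m pendant '[{"fingers":14,"delta_pos":[0,-2,1],"angular":[0,0,0]},{"fingers":14,"delta_pos":[0,-1.9,1],"angular":[0,0,0]}]' >/dev/null; python3 st.py
python3 -m pendant '[{"fingers":14,"delta_pos":[0,-1.9,1.1],"angular":[0,0,0]},{"fingers":14,"delta_pos":[0,-1.8,1.2],"angular":[0,0,0]}]' >/dev/null; python3 st.py
python3 -m pendant '[{"fingers":14,"delta_pos":[0,-1.7,1.3],"angular":[0,0,0]},{"fingers":14,"delta_pos":[0,-1.7,1.4],"angular":[0,0,0]}]' >/dev/null; python3 st.py
python3 -m pendant '[{"fingers":14,"delta_pos":[0,-1.7,1.4],"angular":[0,0,0]},{"fingers":14,"delta_pos":[0,-1.6,1.5],"angular":[0,0,0]}]' >/dev/null; python3 st.py
python3 -m pendant '[{"fingers":14,"delta_pos":[0,-1.5,1.6],"angular":[0,0,0]},{"fingers":14,"delta_pos":[0,-1.4,1.7],"angular":[0,0,0]}]' >/dev/null; python3 st.py
```

```text
t3.35 gap14.2 grasp rel mm [-26.7  -1.6  50.5] F [0.38 2.08 2.  ] M [0.579 0.02  0.033] ty [-0.     1.     0.001] tz [ 0.     0.001 -1.   ]
t3.55 gap14.0 grasp rel mm [-26.7  -6.5  50.2] F [-0.04  2.23  2.28] M [ 0.482 -0.05   0.015] ty [0. 1. 0.] tz [ 0.  0. -1.]
t3.75 gap14.1 grasp rel mm [-26.8 -10.9  49.5] F [0.66 1.25 1.72] M [ 0.404 -0.078  0.023] ty [0. 1. 0.] tz [ 0.  0. -1.]
t3.95 gap14.0 grasp rel mm [-26.8 -15.1  48.5] F [1.16 2.04 2.09] M [ 0.406 -0.024 -0.02 ] ty [ 0.  1. -0.] tz [ 0. -0. -1.]
t4.15 gap13.9 grasp rel mm [-26.9 -19.2  47.2] F [0.92 2.37 0.36] M [ 0.391 -0.059  0.009] ty [0. 1. 0.] tz [-0.  0. -1.]
t4.35 gap13.8 grasp rel mm [-26.9 -23.2  45.5] F [0.14 1.12 1.03] M [ 0.31  -0.027  0.016] ty [0. 1. 0.] tz [-0.  0. -1.]
t4.55 gap14.0 grasp rel mm [-26.9 -27.1  43.4] F [0.   1.54 0.05] M [ 0.34  -0.02   0.001] ty [0. 1. 0.] tz [-0.  0. -1.]
t4.75 gap14.0 grasp rel mm [-26.9 -30.8  41.1] F [-0.43  1.77  1.62] M [ 0.348 -0.02  -0.051] ty [0. 1. 0.] tz [-0.  0. -1.]
t4.95 gap14.3 grasp rel mm [-26.8 -34.1  38.5] F [0.91 1.3  1.18] M [ 0.321 -0.035  0.003] ty [0. 1. 0.] tz [-0.  0. -1.]
t5.15 gap14.3 grasp rel mm [-26.9 -37.4  35.5] F [-1.06  0.96  1.27] M [0.32  0.014 0.023] ty [0. 1. 0.] tz [-0.  0. -1.]
t5.35 gap14.2 grasp rel mm [-26.8 -40.3  32.3] F [0.69 2.31 2.16] M [ 0.392 -0.033  0.011] ty [0. 1. 0.] tz [ 0.  0. -1.]
```

Turning right needs only about 2 N, so gravity is helping on that side. Now the sweep back left.

```bash
python3 -m pendant '[{"fingers":14,"delta_pos":[0,2,0],"angular":[0,0,0]},{"fingers":14,"delta_pos":[0,2,0],"angular":[0,0,0]},{"fingers":14,"delta_pos":[0,1.4,-1.6],"angular":[0,0,0]},{"fingers":14,"delta_pos":[0,1.5,-1.5],"angular":[0,0,0]}]' >/dev/null; python3 st.py
python3 -m pendant '[{"fingers":14,"delta_pos":[0,1.6,-1.5],"angular":[0,0,0]},{"fingers":14,"delta_pos":[0,1.7,-1.4],"angular":[0,0,0]}]' >/dev/null; python3 st.py
python3 -m pendant '[{"fingers":14,"delta_pos":[0,1.7,-1.4],"angular":[0,0,0]},{"fingers":14,"delta_pos":[0,1.7,-1.3],"angular":[0,0,0]}]' >/dev/null; python3 st.py
python3 -m pendant '[{"fingers":14,"delta_pos":[0,1.8,-1.2],"angular":[0,0,0]},{"fingers":14,"delta_pos":[0,1.9,-1.1],"angular":[0,0,0]}]' >/dev/null; python3 st.py
python3 -m pendant '[{"fingers":14,"delta_pos":[0,1.9,-1],"angular":[0,0,0]},{"fingers":14,"delta_pos":[0,2,-1],"angular":[0,0,0]}]' >/dev/null; python3 st.py
python3 -m pendant '[{"fingers":14,"delta_pos":[0,2,-0.9],"angular":[0,0,0]},{"fingers":14,"delta_pos":[0,2,-0.8],"angular":[0,0,0]}]' >/dev/null; python3 st.py
python3 -m pendant '[{"fingers":14,"delta_pos":[0,2.1,-0.7],"angular":[0,0,0]},{"fingers":14,"delta_pos":[0,2.1,-0.6],"angular":[0,0,0]}]' >/dev/null; python3 st.py
python3 -m pendant '[{"fingers":14,"delta_pos":[0,2.1,-0.5],"angular":[0,0,0]},{"fingers":14,"delta_pos":[0,2.1,-0.4],"angular":[0,0,0]}]' >/dev/null; python3 st.py
python3 -m pendant '[{"fingers":14,"delta_pos":[0,2.2,-0.3],"angular":[0,0,0]},{"fingers":14,"delta_pos":[0,2.1,-0.3],"angular":[0,0,0]}]' >/dev/null; python3 st.py
python3 -m pendant '[{"fingers":14,"delta_pos":[0,2.2,-0.1],"angular":[0,0,0]},{"fingers":14,"delta_pos":[0,2.2,-0.1],"angular":[0,0,0]}]' >/dev/null; python3 st.py
```

```text
t5.75 gap13.8 grasp rel mm [-27.2 -35.   34.9] F [  1.02 -10.06  -6.29] M [-1.733 -0.137 -0.008] ty [ 0.001  1.    -0.005] tz [-0.001 -0.005 -1.   ]
t5.95 gap13.9 grasp rel mm [-27.2 -32.4  38. ] F [-1.000e-02 -1.215e+01 -2.570e+00] M [-2.33   0.119 -0.005] ty [ 0.002  1.    -0.007] tz [-0.001 -0.007 -1.   ]
t6.15 gap14.2 grasp rel mm [-27.1 -29.6  41. ] F [ -2.15 -14.1    0.17] M [-2.725  0.282 -0.058] ty [ 0.002  1.    -0.008] tz [-0.001 -0.008 -1.   ]
t6.35 gap14.0 grasp rel mm [-27.1 -26.6  43.7] F [ -2.51 -16.79   4.57] M [-3.342  0.579 -0.068] ty [ 0.003  1.    -0.01 ] tz [-0.001 -0.01  -1.   ]
t6.55 gap14.2 grasp rel mm [-27.1 -23.4  46.2] F [ -3.95 -18.81   8.52] M [-3.819  0.87  -0.087] ty [ 0.003  1.    -0.011] tz [-0.001 -0.011 -1.   ]
t6.75 gap14.2 grasp rel mm [-27.  -19.9  48.5] F [ -5.57 -21.14  13.27] M [-4.256  1.236 -0.104] ty [ 0.003  1.    -0.013] tz [-0.    -0.013 -1.   ]
t6.95 gap14.2 grasp rel mm [-26.5 -15.7  50.4] F [ -5.34 -19.52  15.09] M [-4.037  1.215 -0.033] ty [ 0.003  1.    -0.013] tz [ 0.001 -0.013 -1.   ]
t7.15 gap13.9 grasp rel mm [-25.7 -10.5  51.4] F [ -2.92 -15.65  13.78] M [-3.323  0.621 -0.04 ] ty [ 0.003  1.    -0.01 ] tz [ 0.003 -0.01  -1.   ]
t7.35 gap13.8 grasp rel mm [-25.4  -5.6  51.8] F [ -0.54 -13.34  10.52] M [-2.724  0.259 -0.011] ty [ 0.003  1.    -0.009] tz [ 0.004 -0.009 -1.   ]
t7.55 gap14.1 grasp rel mm [-25.2  -0.8  51.9] F [ -0.63 -10.7    8.27] M [-2.308  0.109  0.019] ty [ 0.002  1.    -0.007] tz [ 0.004 -0.007 -1.   ]
```

```bash
python3 -m pendant '[{"fingers":14,"delta_pos":[0,2.2,0.1],"angular":[0,0,0]},{"fingers":14,"delta_pos":[0,2.2,0.1],"angular":[0,0,0]}]' >/dev/null; python3 st.py
python3 -m pendant '[{"fingers":14,"delta_pos":[0,2.1,0.3],"angular":[0,0,0]},{"fingers":14,"delta_pos":[0,2.2,0.3],"angular":[0,0,0]}]' >/dev/null; python3 st.py
python3 -m pendant '[{"fingers":14,"delta_pos":[0,2.1,0.4],"angular":[0,0,0]},{"fingers":14,"delta_pos":[0,2.1,0.5],"angular":[0,0,0]}]' >/dev/null; python3 st.py
python3 -m pendant '[{"fingers":14,"delta_pos":[0,2.1,0.6],"angular":[0,0,0]},{"fingers":14,"delta_pos":[0,2.1,0.7],"angular":[0,0,0]}]' >/dev/null; python3 st.py
python3 -m pendant '[{"fingers":14,"delta_pos":[0,2,0.8],"angular":[0,0,0]},{"fingers":14,"delta_pos":[0,2,0.9],"angular":[0,0,0]}]' >/dev/null; python3 st.py
python3 -m pendant '[{"fingers":14,"delta_pos":[0,2,1],"angular":[0,0,0]},{"fingers":14,"delta_pos":[0,1.9,1],"angular":[0,0,0]}]' >/dev/null; python3 st.py
python3 -m pendant '[{"fingers":14,"delta_pos":[0,1.9,1.1],"angular":[0,0,0]},{"fingers":14,"delta_pos":[0,1.8,1.2],"angular":[0,0,0]}]' >/dev/null; python3 st.py
python3 -m pendant '[{"fingers":14,"delta_pos":[0,1.7,1.3],"angular":[0,0,0]},{"fingers":14,"delta_pos":[0,1.7,1.4],"angular":[0,0,0]}]' >/dev/null; python3 st.py
python3 -m pendant '[{"fingers":14,"delta_pos":[0,1.7,1.4],"angular":[0,0,0]},{"fingers":14,"delta_pos":[0,1.6,1.5],"angular":[0,0,0]}]' >/dev/null; python3 st.py
python3 -m pendant '[{"fingers":14,"delta_pos":[0,1.5,1.6],"angular":[0,0,0]},{"fingers":14,"delta_pos":[0,1.4,1.7],"angular":[0,0,0]}]' >/dev/null; python3 st.py
```

```text
t7.75 gap13.9 grasp rel mm [-25.2   4.   51.6] F [ -0.04 -11.11   6.92] M [-2.147 -0.008 -0.039] ty [ 0.002  1.    -0.007] tz [ 0.004 -0.007 -1.   ]
t7.95 gap13.8 grasp rel mm [-25.2   8.6  50.9] F [ 0.14 -9.74  7.  ] M [-1.95  -0.08  -0.029] ty [ 0.002  1.    -0.006] tz [ 0.004 -0.006 -1.   ]
t8.15 gap13.6 grasp rel mm [-25.3  13.   49.9] F [ 1.06 -8.24  6.19] M [-1.732e+00 -1.070e-01  1.000e-03] ty [ 0.002  1.    -0.005] tz [ 0.004 -0.005 -1.   ]
t8.35 gap13.6 grasp rel mm [-25.4  17.4  48.5] F [ 0.7  -7.56  6.15] M [-1.627 -0.047  0.078] ty [ 0.001  1.    -0.005] tz [ 0.004 -0.005 -1.   ]
t8.55 gap14.1 grasp rel mm [-25.4  21.5  46.7] F [-0.14 -7.59  5.64] M [-1.507 -0.031  0.033] ty [ 0.001  1.    -0.005] tz [ 0.003 -0.005 -1.   ]
t8.75 gap13.8 grasp rel mm [-25.5  25.5  44.6] F [-0.49 -7.3   6.69] M [-1.48  -0.079 -0.026] ty [ 0.001  1.    -0.004] tz [ 0.003 -0.004 -1.   ]
t8.95 gap14.1 grasp rel mm [-25.6  29.3  42.2] F [ 0.45 -6.15  5.22] M [-1.354 -0.048 -0.017] ty [ 0.001  1.    -0.004] tz [ 0.003 -0.004 -1.   ]
t9.15 gap14.0 grasp rel mm [-25.7  32.8  39.4] F [-0.05 -7.51  5.09] M [-1.32  -0.045 -0.04 ] ty [ 0.001  1.    -0.004] tz [ 0.003 -0.004 -1.   ]
t9.35 gap13.9 grasp rel mm [-25.8  36.2  36.5] F [ 1.13 -7.01  5.03] M [-1.265 -0.082  0.003] ty [ 0.001  1.    -0.004] tz [ 0.003 -0.004 -1.   ]
t9.55 gap14.4 grasp rel mm [-25.8  39.2  33.1] F [-0.8  -6.47  4.17] M [-1.156 -0.03   0.035] ty [ 0.001  1.    -0.003] tz [ 0.002 -0.003 -1.   ]
```

Run:
```python
import numpy as np
Rr=[(-1.6,2.08,2),(-6.5,2.23,2.28),(-10.9,1.25,1.72),(-15.1,2.04,2.09),(-19.2,2.37,.36),(-23.2,1.12,1.03),(-27.1,1.54,.05),(-30.8,1.77,1.62),(-34.1,1.3,1.18),(-37.4,.96,1.27),(-40.3,2.31,2.16)]
Ll=[(-35,-10.06,-6.29),(-32.4,-12.15,-2.57),(-29.6,-14.1,.17),(-26.6,-16.79,4.57),(-23.4,-18.81,8.52),(-19.9,-21.14,13.27),(-15.7,-19.52,15.09),(-10.5,-15.65,13.78),(-5.6,-13.34,10.52),(-.8,-10.7,8.27),(4,-11.11,6.92),(8.6,-9.74,7),(13,-8.24,6.19),(17.4,-7.56,6.15),(21.5,-7.59,5.64),(25.5,-7.3,6.69),(29.3,-6.15,5.22),(32.8,-7.51,5.09),(36.2,-7.01,5.03),(39.2,-6.47,4.17)]
A=[];b=[]
for rows,s in((Rr,1),(Ll,-1)):
  for l,fy,fz in rows:
    pl=(l+2*s)/50;ph=-np.arcsin(pl);c,sn=np.cos(ph),np.sin(ph)
    # force on wheel=-F ; right-turning tangent = (-cos, -sin) in (left,up)
    lever=.050
    t=lever*(fy*c+fz*sn) + (-s)*.005*(fz*c-fy*sn)*(-1) *0
    A.append([s,-c,-sn]);b.append(t)   # t = s*fr - G, G=a cos+ b sin
A=np.array(A);b=np.array(b)
for m in(np.ones(len(b),bool),np.arange(len(b))>10, np.r_[np.ones(11,bool),np.arange(20)>8]):
  x,*_=np.linalg.lstsq(A[m],b[m],rcond=None);print("fr %.3f A %.3f phi* %.1f rms %.3f"%(x[0],np.hypot(*x[1:]),np.degrees(np.arctan2(x[2],x[1])),np.std(A[m]@x-b[m])))
```

```text
fr 0.336 A 0.244 phi* 30.6 rms 0.033
fr 0.303 A 0.280 phi* 27.9 rms 0.036
fr 0.319 A 0.225 phi* 24.4 rms 0.026
```

The fits agree: the heavy side is level on the right at φ* of about 28°. It will be down with this peg near 118°, which puts the next peg at about 28° right of top. Turning right now.

```bash
python3 -m pendant '[{"fingers":14,"delta_pos":[0,-2,0],"angular":[0,0,0]},{"fingers":14,"delta_pos":[0,-2,0],"angular":[0,0,0]},{"fingers":14,"delta_pos":[0,-2,-2.1],"angular":[0,0,0]},{"fingers":14,"delta_pos":[0,-2.1,-2.1],"angular":[0,0,0]},{"fingers":14,"delta_pos":[0,-2.1,-2],"angular":[0,0,0]}]' >/dev/null; python3 st.py
python3 -m pendant '[{"fingers":14,"delta_pos":[0,-2.3,-1.8],"angular":[0,0,0]},{"fingers":14,"delta_pos":[0,-2.4,-1.7],"angular":[0,0,0]},{"fingers":14,"delta_pos":[0,-2.4,-1.5],"angular":[0,0,0]}]' >/dev/null; python3 st.py
python3 -m pendant '[{"fingers":14,"delta_pos":[0,-2.6,-1.4],"angular":[0,0,0]},{"fingers":14,"delta_pos":[0,-2.6,-1.2],"angular":[0,0,0]},{"fingers":14,"delta_pos":[0,-2.7,-1.1],"angular":[0,0,0]}]' >/dev/null; python3 st.py
python3 -m pendant '[{"fingers":14,"delta_pos":[0,-2.8,-0.9],"angular":[0,0,0]},{"fingers":14,"delta_pos":[0,-2.8,-0.7],"angular":[0,0,0]},{"fingers":14,"delta_pos":[0,-2.8,-0.6],"angular":[0,0,0]}]' >/dev/null; python3 st.py
python3 -m pendant '[{"fingers":14,"delta_pos":[0,-2.9,-0.4],"angular":[0,0,0]},{"fingers":14,"delta_pos":[0,-2.9,-0.3],"angular":[0,0,0]},{"fingers":14,"delta_pos":[0,-2.9,-0.1],"angular":[0,0,0]}]' >/dev/null; python3 st.py
python3 -m pendant '[{"fingers":14,"delta_pos":[0,-2.9,0.1],"angular":[0,0,0]},{"fingers":14,"delta_pos":[0,-2.9,0.3],"angular":[0,0,0]},{"fingers":14,"delta_pos":[0,-2.9,0.4],"angular":[0,0,0]},{"fingers":14,"delta_pos":[0,-2.8,0.6],"angular":[0,0,0]},{"fingers":14,"delta_pos":[0,-2.8,0.7],"angular":[0,0,0]},{"fingers":14,"delta_pos":[0,-2.8,0.9],"angular":[0,0,0]}]' >/dev/null; python3 st.py
python3 -m pendant '[{"fingers":14,"delta_pos":[0,-2.7,1.1],"angular":[0,0,0]},{"fingers":14,"delta_pos":[0,-2.6,1.2],"angular":[0,0,0]},{"fingers":14,"delta_pos":[0,-2.6,1.4],"angular":[0,0,0]},{"fingers":14,"delta_pos":[0,-2.4,1.5],"angular":[0,0,0]},{"fingers":14,"delta_pos":[0,-2.4,1.7],"angular":[0,0,0]},{"fingers":14,"delta_pos":[0,-2.3,1.8],"angular":[0,0,0]},{"fingers":14,"delta_pos":[0,-2.1,2],"angular":[0,0,0]},{"fingers":14,"delta_pos":[0,-2.1,2.1],"angular":[0,0,0]},{"fingers":14,"delta_pos":[0,-2,2.1],"angular":[0,0,0]}]' >/dev/null; python3 st.py
```

```text
t10.05 gap13.7 grasp rel mm [-27.3  30.8  38.3] F [-1.96  5.   -2.28] M [0.915 0.118 0.017] ty [-0.001  1.     0.002] tz [-0.001  0.002 -1.   ]
t10.35 gap13.7 grasp rel mm [-27.3  23.8  43.8] F [-1.62  6.5   1.02] M [1.198 0.392 0.032] ty [-0.001  1.     0.002] tz [-0.001  0.002 -1.   ]
t10.65 gap14.2 grasp rel mm [-27.   16.   47.9] F [-0.81  5.93  4.39] M [ 1.088  0.421 -0.002] ty [-0.001  1.     0.002] tz [ 0.     0.002 -1.   ]
t10.95 gap13.7 grasp rel mm [-26.5   6.9  50. ] F [0.   4.24 2.73] M [0.731 0.147 0.003] ty [-0.     1.     0.001] tz [ 0.001  0.001 -1.   ]
t11.25 gap14.3 grasp rel mm [-26.6  -2.4  50.2] F [0.55 2.79 1.69] M [ 0.519 -0.045  0.011] ty [ 0.  1. -0.] tz [ 0.001 -0.    -1.   ]
t11.85 gap14.1 grasp rel mm [-27.  -19.3  46.9] F [0.18 2.34 1.9 ] M [ 0.351 -0.038  0.008] ty [ 0.  1. -0.] tz [-0. -0. -1.]
t12.75 gap14.4 grasp rel mm [-26.8 -40.3  32. ] F [0.99 2.45 1.53] M [0.387 0.025 0.043] ty [0. 1. 0.] tz [ 0.  0. -1.]
```

```bash
python3 -m pendant '[{"fingers":26,"delta_pos":[0,2,0],"angular":[0,0,0]},{"fingers":26,"delta_pos":[0,0,0],"angular":[0,0,0]},{"fingers":26,"delta_pos":[0,0,-20],"angular":[0,0,0]},{"fingers":26,"delta_pos":[0,0,-25],"angular":[0,0,0]},{"fingers":26,"delta_pos":[0,0,-15],"angular":[0,0,0]},{"fingers":26,"delta_pos":[0,24,0],"angular":[0,0,0]},{"fingers":26,"delta_pos":[0,24,0],"angular":[0,0,0]},{"fingers":26,"delta_pos":[0,22.5,0],"angular":[0,0,0]},{"fingers":26,"delta_pos":[0,0,0],"angular":[0,0,0]},{"fingers":26,"delta_pos":[0,0,0],"angular":[0,0,0]}]' >/dev/null; python3 st.py
python3 - <<'E'
from workcell import env
import cv2
cv2.imwrite("pics/b.png",env.read_camera("wrist"))
E
```

```text
t13.75 gap25.7 grasp rel mm [-26.9  32.4  92.1] F [ 0.7  -0.21 -0.33] M [ 0.057 -0.021 -0.017] ty [-0.001  1.    -0.001] tz [-0.    -0.001 -1.   ]
```

View pics/b.png

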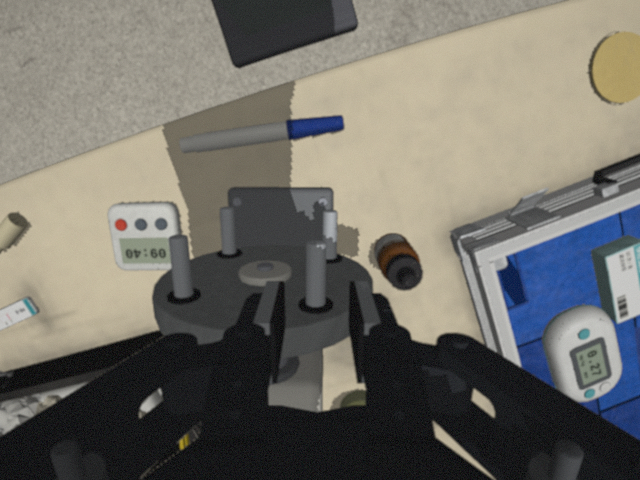

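The peg is centred between the fingers (316,260). Next I descend, straddle it, and sweep right past the expected target while reading forces.

```bash
python3 -m pendant '[{"fingers":26,"delta_pos":[0,0,20],"angular":[0,0,0]},{"fingers":26,"delta_pos":[0,0,20],"angular":[0,0,0]},{"fingers":26,"delta_pos":[0,0,14],"angular":[0,0,0]},{"fingers":14,"delta_pos":[0,0,0],"angular":[0,0,0]},{"fingers":14,"delta_pos":[0,0,0],"angular":[0,0,0]},{"fingers":14,"delta_pos":[0,0,0],"angular":[0,0,0]}]' >/dev/null; python3 st.py
python3 -m pendant '[{"fingers":14,"delta_pos":[0,-2.3,0],"angular":[0,0,0]},{"fingers":14,"delta_pos":[0,-2.3,-1.8],"angular":[0,0,0]},{"fingers":14,"delta_pos":[0,-2.4,-1.7],"angular":[0,0,0]},{"fingers":14,"delta_pos":[0,-2.4,-1.5],"angular":[0,0,0]}]' >/dev/null; python3 st.py
python3 -m pendant '[{"fingers":14,"delta_pos":[0,-2.6,-1.4],"angular":[0,0,0]},{"fingers":14,"delta_pos":[0,-2.6,-1.2],"angular":[0,0,0]},{"fingers":14,"delta_pos":[0,-2.7,-1.1],"angular":[0,0,0]}]' >/dev/null; python3 st.py
python3 -m pendant '[{"fingers":14,"delta_pos":[0,-2.8,-0.9],"angular":[0,0,0]},{"fingers":14,"delta_pos":[0,-2.8,-0.7],"angular":[0,0,0]},{"fingers":14,"delta_pos":[0,-2.8,-0.6],"angular":[0,0,0]}]' >/dev/null; python3 st.py
python3 -m pendant '[{"fingers":14,"delta_pos":[0,-2.9,-0.4],"angular":[0,0,0]},{"fingers":14,"delta_pos":[0,-2.9,-0.3],"angular":[0,0,0]},{"fingers":14,"delta_pos":[0,-2.9,-0.1],"angular":[0,0,0]}]' >/dev/null; python3 st.py
python3 -m pendant '[{"fingers":14,"delta_pos":[0,-2.9,0.1],"angular":[0,0,0]},{"fingers":14,"delta_pos":[0,-2.9,0.3],"angular":[0,0,0]},{"fingers":14,"delta_pos":[0,-2.9,0.4],"angular":[0,0,0]}]' >/dev/null; python3 st.py
python3 -m pendant '[{"fingers":14,"delta_pos":[0,-2.8,0.6],"angular":[0,0,0]},{"fingers":14,"delta_pos":[0,-2.8,0.7],"angular":[0,0,0]},{"fingers":14,"delta_pos":[0,-2.8,0.9],"angular":[0,0,0]}]' >/dev/null; python3 st.py
python3 -m pendant '[{"fingers":14,"delta_pos":[0,-2.7,1.1],"angular":[0,0,0]},{"fingers":14,"delta_pos":[0,-2.6,1.2],"angular":[0,0,0]},{"fingers":14,"delta_pos":[0,-2.6,1.4],"angular":[0,0,0]}]' >/dev/null; python3 st.py
python3 -m pendant '[{"fingers":14,"delta_pos":[0,-2.4,1.5],"angular":[0,0,0]},{"fingers":14,"delta_pos":[0,-2.4,1.7],"angular":[0,0,0]},{"fingers":14,"delta_pos":[0,-2.3,1.8],"angular":[0,0,0]}]' >/dev/null; python3 st.py
python3 -m pendant '[{"fingers":14,"delta_pos":[0,-2.1,2],"angular":[0,0,0]},{"fingers":14,"delta_pos":[0,-2.1,2.1],"angular":[0,0,0]},{"fingers":14,"delta_pos":[0,-2,2.1],"angular":[0,0,0]}]' >/dev/null; python3 st.py
```

```text
t14.40 gap13.8 grasp rel mm [-26.1  31.9  39.1] F [-0.48 -0.81  0.32] M [ 0.004 -0.041  0.01 ] ty [0.001 1.    0.   ] tz [ 0.001  0.    -1.   ]
t14.80 gap13.9 grasp rel mm [-26.2  23.2  44. ] F [1.45 4.35 2.78] M [ 0.864 -0.194 -0.006] ty [-0.     1.     0.001] tz [ 0.002  0.001 -1.   ]
t15.10 gap14.0 grasp rel mm [-26.4  15.2  47.5] F [1.53 4.21 3.31] M [ 0.901 -0.176  0.021] ty [-0.     1.     0.001] tz [ 0.001  0.001 -1.   ]
t15.40 gap14.2 grasp rel mm [-26.9   6.4  49.1] F [0.86 4.12 3.35] M [ 0.827 -0.152  0.039] ty [0. 1. 0.] tz [-0.  0. -1.]
t15.70 gap13.8 grasp rel mm [-27.1  -2.4  49.8] F [0.5  4.68 2.04] M [ 0.848 -0.012  0.01 ] ty [0. 1. 0.] tz [-0.  0. -1.]
t16.00 gap14.1 grasp rel mm [-27. -11.  49.] F [-0.87  4.18  4.03] M [ 0.857  0.033 -0.021] ty [0. 1. 0.] tz [-0.  0. -1.]
t16.30 gap13.7 grasp rel mm [-27.  -19.4  46.8] F [0.02 4.79 3.67] M [ 0.937  0.094 -0.002] ty [0. 1. 0.] tz [-0.  0. -1.]
t16.60 gap13.9 grasp rel mm [-26.9 -27.2  43.1] F [-0.13  5.28  4.41] M [1.058 0.099 0.053] ty [-0.  1.  0.] tz [-0.  0. -1.]
t16.90 gap13.9 grasp rel mm [-26.8 -34.2  38.1] F [-0.37  5.75  5.06] M [ 1.205  0.106 -0.002] ty [-0.     1.     0.001] tz [ 0.     0.001 -1.   ]
t17.20 gap14.0 grasp rel mm [-26.7 -40.2  32. ] F [-0.24  7.73  5.79] M [ 1.245  0.087 -0.026] ty [-0.     1.     0.001] tz [ 0.     0.001 -1.   ]
```

The torque crosses the friction level at about 25–29°. A return sweep will confirm it from the other direction.

```bash
python3 -m pendant '[{"fingers":14,"delta_pos":[0,2,0],"angular":[0,0,0]},{"fingers":14,"delta_pos":[0,2,0],"angular":[0,0,0]},{"fingers":14,"delta_pos":[0,1.4,-1.6],"angular":[0,0,0]},{"fingers":14,"delta_pos":[0,1.5,-1.5],"angular":[0,0,0]}]' >/dev/null; python3 st.py
python3 -m pendant '[{"fingers":14,"delta_pos":[0,1.6,-1.4],"angular":[0,0,0]},{"fingers":14,"delta_pos":[0,1.7,-1.4],"angular":[0,0,0]}]' >/dev/null; python3 st.py
python3 -m pendant '[{"fingers":14,"delta_pos":[0,1.7,-1.4],"angular":[0,0,0]},{"fingers":14,"delta_pos":[0,1.7,-1.3],"angular":[0,0,0]}]' >/dev/null; python3 st.py
python3 -m pendant '[{"fingers":14,"delta_pos":[0,1.8,-1.2],"angular":[0,0,0]},{"fingers":14,"delta_pos":[0,1.9,-1.1],"angular":[0,0,0]}]' >/dev/null; python3 st.py
python3 -m pendant '[{"fingers":14,"delta_pos":[0,1.9,-1],"angular":[0,0,0]},{"fingers":14,"delta_pos":[0,2,-1],"angular":[0,0,0]}]' >/dev/null; python3 st.py
python3 -m pendant '[{"fingers":14,"delta_pos":[0,2,-0.9],"angular":[0,0,0]},{"fingers":14,"delta_pos":[0,2,-0.8],"angular":[0,0,0]}]' >/dev/null; python3 st.py
python3 -m pendant '[{"fingers":14,"delta_pos":[0,2.1,-0.7],"angular":[0,0,0]},{"fingers":14,"delta_pos":[0,2.1,-0.6],"angular":[0,0,0]}]' >/dev/null; python3 st.py
python3 -m pendant '[{"fingers":14,"delta_pos":[0,2.1,-0.5],"angular":[0,0,0]},{"fingers":14,"delta_pos":[0,2.1,-0.4],"angular":[0,0,0]}]' >/dev/null; python3 st.py
python3 -m pendant '[{"fingers":14,"delta_pos":[0,2.2,-0.3],"angular":[0,0,0]},{"fingers":14,"delta_pos":[0,2.1,-0.3],"angular":[0,0,0]}]' >/dev/null; python3 st.py
```

```text
t17.60 gap13.9 grasp rel mm [-27.3 -34.5  34.7] F [-0.88 -5.21 -1.29] M [-1.065  0.14  -0.038] ty [ 0.001  1.    -0.003] tz [-0.001 -0.003 -1.   ]
t17.80 gap13.9 grasp rel mm [-27.3 -31.8  37.9] F [-2.03 -8.75  0.23] M [-1.668  0.444  0.003] ty [ 0.001  1.    -0.004] tz [-0.001 -0.004 -1.   ]
t18.00 gap13.8 grasp rel mm [-27.3 -28.8  40.9] F [ -3.01 -10.72   2.25] M [-1.995  0.527 -0.008] ty [ 0.002  1.    -0.005] tz [-0.001 -0.005 -1.   ]
t18.20 gap14.0 grasp rel mm [-27.2 -25.8  43.5] F [ -4.84 -12.44   5.85] M [-2.56   0.754 -0.047] ty [ 0.002  1.    -0.007] tz [-0.001 -0.007 -1.   ]
t18.40 gap13.9 grasp rel mm [-27.2 -22.5  46. ] F [ -4.57 -15.87  10.55] M [-3.075  1.067  0.013] ty [ 0.002  1.    -0.009] tz [-0.    -0.009 -1.   ]
t18.60 gap14.0 grasp rel mm [-26.7 -18.4  48.1] F [ -3.44 -13.55   8.62] M [-2.613  0.657 -0.027] ty [ 0.002  1.    -0.008] tz [ 0.001 -0.008 -1.   ]
t18.80 gap13.7 grasp rel mm [-26.1 -13.8  49.5] F [ -2.86 -12.02  10.7 ] M [-2.441  0.533 -0.056] ty [ 0.002  1.    -0.007] tz [ 0.002 -0.007 -1.   ]
t19.00 gap13.8 grasp rel mm [-25.7  -9.3  50.4] F [ -1.39 -10.59   7.51] M [-2.091  0.254 -0.015] ty [ 0.002  1.    -0.006] tz [ 0.003 -0.006 -1.   ]
t19.20 gap14.0 grasp rel mm [-25.5  -4.8  51. ] F [ -0.44 -10.23   7.67] M [-2.041  0.088 -0.011] ty [ 0.002  1.    -0.006] tz [ 0.003 -0.006 -1.   ]
```

Both directions now put the balance point at 28–31°. I'll bring the peg to 29°, centre on it and pinch.

```bash
python3 -m pendant '[{"fingers":14,"delta_pos":[0,-2,0],"angular":[0,0,0]},{"fingers":14,"delta_pos":[0,-2,0],"angular":[0,0,0]},{"fingers":14,"delta_pos":[0,-2.1,0.3],"angular":[0,0,0]},{"fingers":14,"delta_pos":[0,-2.2,0.3],"angular":[0,0,0]},{"fingers":14,"delta_pos":[0,-2.8,0.6],"angular":[0,0,0]},{"fingers":14,"delta_pos":[0,-2.8,0.7],"angular":[0,0,0]},{"fingers":14,"delta_pos":[0,-2.8,0.9],"angular":[0,0,0]},{"fingers":14,"delta_pos":[0,-2.4,1],"angular":[0,0,0]},{"fingers":14,"delta_pos":[0,-2.4,1.1],"angular":[0,0,0]},{"fingers":14,"delta_pos":[0,-2.3,1.2],"angular":[0,0,0]},{"fingers":14,"delta_pos":[0,0,0],"angular":[0,0,0]},{"fingers":14,"delta_pos":[0,0,0],"angular":[0,0,0]}]' >/dev/null; python3 st.py
python3 -m pendant '[{"fingers":14,"delta_pos":[0,2,0],"angular":[0,0,0]},{"fingers":14,"delta_pos":[0,0,0],"angular":[0,0,0]},{"fingers":5,"delta_pos":[0,0,0],"angular":[0,0,0]},{"fingers":5,"delta_pos":[0,0,0],"angular":[0,0,0]},{"fingers":5,"delta_pos":[0,0,0],"angular":[0,0,0]},{"fingers":5,"delta_pos":[0,0,0],"angular":[0,0,0]},{"fingers":5,"delta_pos":[0,0,0],"angular":[0,0,0]},{"fingers":5,"delta_pos":[0,0,0],"angular":[0,0,0]},{"fingers":5,"delta_pos":[0,0,0],"angular":[0,0,0]}]' 40 >/dev/null; python3 st.py
python3 - <<'E'
from workcell import env
import cv2
cv2.imwrite("pics/c.png",env.read_camera("wrist"))
E
```

```text
t20.40 gap14.2 grasp rel mm [-26.8 -26.7  43.1] F [0.11 2.73 1.53] M [ 0.563 -0.103  0.007] ty [ 0.     1.    -0.001] tz [-0.    -0.001 -1.   ]
t21.30 gap8.7 grasp rel mm [-27.1 -24.6  43.1] F [-1.24 -2.8  -2.18] M [-0.523  0.169 -0.029] ty [ 0.  1. -0.] tz [-0.001 -0.    -1.   ]
```

View pics/c.png

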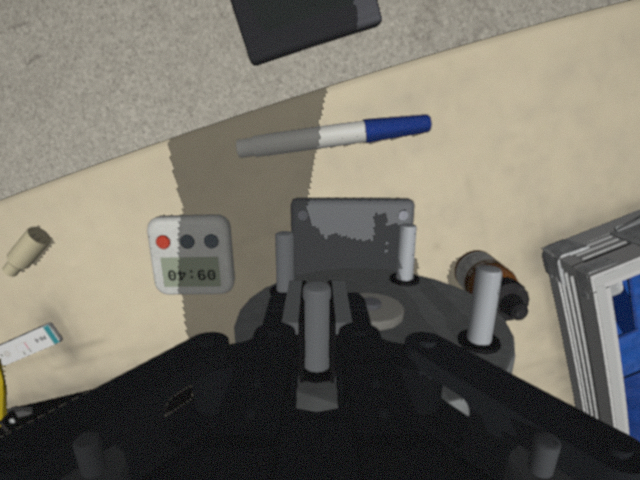

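The peg at (317,310) is pinched between the pads, and the neighbouring items haven't moved. One short settle, then I hand in.

```bash
python3 -m pendant '[{"fingers":5,"delta_pos":[0,0,0],"angular":[0,0,0]},{"fingers":5,"delta_pos":[0,0,0],"angular":[0,0,0]},{"fingers":5,"delta_pos":[0,0,0],"angular":[0,0,0]}]' >/dev/null; python3 st.py; python3 -c "
from workcell import env
print(env.hand_in())"
```

```text
t21.65 gap8.8 grasp rel mm [-27.1 -24.5  43.1] F [-0.2  -3.73 -1.13] M [-0.707  0.19  -0.007] ty [ 0.  1. -0.] tz [-0.001 -0.    -1.   ]
the job is handed in; nothing more can be done
None
```

I found the heavy side by feel, brought it to the bottom, and handed in at about 21.7 s with a peg still gripped. No verdict was reported.

- **Finding the heavy side:** I pushed the wheel both ways with a peg loosely between the fingers and fitted the torque. That put the heavy side level on the right when the first peg stood about 28° right of the top; separate fits gave 24–31°.
- **Bringing it down:** I turned the wheel further right, moved to the next peg and swept it both ways. The gravity torque crossed zero at about 30°, which agrees with the first estimate. I then pinched that peg at about 29° at a 40 N grip setting.
- **Last checks:** The fingers stopped on the peg at 8.8 mm, the pose was steady, and the remaining side force was about 4 N. The last wrist picture showed the pen, timer and brown vial where they had been. The other nearby things were not all in view.
- **What disagreed:** On the leftward sweeps at around 20–30° the forces ran high, probably from radial rubbing on the peg. Those readings are less certain. I expect the heavy side to be within about 5–8° of straight down.

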